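# Stand the largest round flask in the cork ring on the balance

### The job

For weighing, take the largest of the three round-bottomed flasks out of the white rack and stand it upright in the cork ring on the pan of the balance. Lower it in and let go only once it is seated: do not drop it. Leave the other two flasks standing in the rack.

Things in the scene. Friction and masses are not known exactly. Their poses are not given: they have to be found in the camera images.
- flask_large: Largest round flask, amber glass, 0.24 kg, heavy bottom: ball bulb 85 mm across, straight neck 24 mm across from 83 to 140 mm above the bottom. Origin: lowest point of the bulb; z up the neck; same all round. Starts upright in one of three holes, 100 mm apart in a row, in a white rack 110 x 310 mm, top 60 mm above the bench; bulb hangs 7 mm below the rack's top.
- flask_medium: Another round-bottomed amber flask, to be left alone: bulb 64 mm in diameter, neck 22 mm in diameter, 112 mm tall in all. Origin: lowest point of the bulb, z up the neck. It stands in another hole of the rack.
- flask_small: The smallest round-bottomed amber flask, to be left alone: bulb 56 mm in diameter, neck 20 mm in diameter, 99 mm tall in all. Origin: lowest point of the bulb, z up the neck. It stands in another hole of the rack.
- ring_seat (a point): Centre of the upper rim of the cork ring fixed on the steel pan (160 mm square) of the white balance. Ring: 92 mm across outside, 60 mm inside, 30 mm high; its upper rim is 108 mm above the bench. When the large flask is seated its lowest point lies 12 mm below this point. z up. (A smaller loose cork ring on the bench is not used.)
Mind the look-alikes: they are no part of the job. What is shaped like the flask_large but pink or yellow is not meant.

How it is judged:
By the outcome, as a careful person would: the job done as asked, in the order asked, and still so for the second after the job is handed in, with the robot touching nothing.
It also fails if it takes over 43 s, if anything falls off the work surface, if the arm or the gripper's body presses on something with over 40 N, if the wrist force passes 120 N, or if a joint passes its speed limit or range.

### The arm

A 6-joint arm with a two-finger parallel gripper is mounted at the origin on the work surface. World frame = base frame: x ahead of the robot, y to its left, z up, the work surface at z = 0. Lengths are in m, angles in degrees, forces in N, time in s.
With the tool pointing down it reaches from about 0.325 to 0.775 m from the base axis. Payload 9.3 kg.
Tool frame: the origin (TCP) lies at the very end of the fingers, on their centre line; the grasp point (between the pads) lies 19 mm behind it; z points along the fingers, y is the direction in which the jaws open and shut (so a half turn about z gives the same grasp; the last joint's range is limited). The gripper opens to 85 mm and grips with 20 to 120 N. Pads are 22 mm wide; open, the fingers measure 114 mm over their backs; the gripper's body (76 mm by 85 mm) begins 54 mm behind the grasp point. The pads swing forward as they close: fully open they stand 13 mm farther back than shut.
Start: joints at [54.511, 14.817, 1.232, 76.415, 0, 81.257], TCP at [0.248, 0.491, 0.231] pointing down, gripper open.
Joint ranges: [-174.27, 174.27], [-52.1, 104.24], [-59.71, 78.15], [-110.17, 111.67], [-87.03, 83.33], [-180, 180]. Speed limits (degrees/s): [127.2, 127.2, 159.86, 180, 180, 180].

### API

Orientations are given as [roll, pitch, yaw] about the fixed x, y, z axes, in that order (R = Rz(yaw) Ry(pitch) Rx(roll)).
In Python, from plant import env, viewer, workorder gives the robot as it stands. The module is installed in compiled form; this text tells all that it offers.
- The arm moves only by the tool drive_tool, never from a script. Its argument "commands" is a list of rows, each a list of 5 numbers: the shift along the world's x, y, z in mm, then the turn about the world's z in rad, then the finger opening in mm, from 0 to 85.4. In form: [[dx, dy, dz, spin, grip], ...]. A call has 1 to 10 rows; each row is the pose to reach, as a shift and turn from the pose commanded when the call began; what a row does not reach only later rows make up. A row lasts 1/12 s, in which the tool goes at most 41.7 mm and 7.16 degrees, less where a joint would pass 70% of its speed; a pose out of reach is approached as far as the arm can. A call with a gripper value outside its range is refused whole. The fingers move at their own pace and stop on an object; "force" is the grip in N (left out, the last holds). Time passes only in rows, so rows that repeat a pose let the fingers close. It gives the time, the measured TCP pose, the force and the opening at its end, in the units of the state.
- env.observe(): the state, without advancing time (a new reading comes with each control period).
- viewer.read_camera(name): name is "scene" or "top" or "wrist"; returns a dict with "img" (384x512x3 uint8, red, green, blue), "fx", "fy", "cx", "cy" (pixels), "dist_coeffs" ([k1, k2, p1, p2, k3] as OpenCV has them; the pictures are not rectified), "xyz" and "orientation" of the camera in the world; the wrist camera has in their place "tool_from_camera" (4x4, takes a point from camera to tool coordinates, whose origin is the TCP and whose axes are the flange's). Camera axes: x right, y up, looking along -z (the intrinsics and any distortion apply to the point x, -y, -z); pixel columns grow to the right and rows downward; lengths in m; the calibration is good to about 2 mm. A picture is of the moment at which its call begins: read the wrist's pose just before it. There is no depth.
- workorder.job_done(): hands the job in, once; it reports no verdict.
The state is a dict: "t": time; "joints": joint angles; "dq": joint speeds; "effort": joint torques, N m; "eef_pos": TCP position; "tcp_rot": TCP orientation; "force": force on the tool from outside, world axes, zero at the start; "wrist_torque": the same for the moment, N m; "opening": finger opening in m.
Only numpy, scipy, OpenCV 4.12 (cv2) and the standard library are available. Lean on these libraries where they do the work, as an engineer would, in place of code of your own. Each camera call takes 0.05 s, during which the arm holds its last target.

## Working session

There is one attempt and no reset: what is moved stays moved. The work goes in short steps, Python scripts to look and compute and a tool call to move; the robot and the scene stay as the last step left them, time stands still between calls to the robot, and variables do not carry over. Pictures are saved under pics/ and viewed, and the job is handed in when it is done.

Besides the shell and the picture viewer there is one more tool, called after "Call:" by a JSON object that holds its "name" and its "arguments". drive_tool: Moves the arm, as the interface text tells. Its arguments: {"type":"object","properties":{"commands":{"type":"array"},"force":{"type":"number"}},"required":["commands"]}

```bash
mkdir -p pics; cat > h.py <<'E'
import numpy as np, cv2
from scipy.spatial.transform import Rotation as R
from plant import env, viewer, workorder
def cam(name):
    s=env.observe(); c=viewer.read_camera(name)
    K=np.array([[c['fx'],0,c['cx']],[0,c['fy'],c['cy']],[0,0,1.]]); d=np.array(c['dist_coeffs'],float)
    return s,c,K,d
E
python3 - <<'E'
from h import *
print(env.observe())
for n in ['scene','top','wrist']:
    s,c,K,d=cam(n)
    print(n,{k:v for k,v in c.items() if k!='img'})
    cv2.imwrite(f'pics/{n}0.png',c['img'][:,:,::-1])
    np.savez(f'{n}0.npz',img=c['img'],K=K,d=d,**{k:np.array(v) for k,v in c.items() if k in('xyz','orientation','tool_from_camera')},p=s['eef_pos'],r=s['tcp_rot'])
E
```

```text
{'t': 0.0, 'joints': array([5.45121016e+01, 1.48509099e+01, 1.18868057e+00, 7.64150052e+01,
       6.07057433e-04, 8.12574372e+01]), 'dq': array([-0.00497392, -0.05896758,  0.0754873 , -0.00972483, -0.00980138,
        0.04726623]), 'effort': array([ 2.35309026e-04, -5.55641377e+01,  3.44533539e+01,  1.37124993e-02,
       -6.91950527e-05, -3.66214613e-05]), 'eef_pos': array([0.24734218, 0.49092739, 0.23065735]), 'tcp_rot': array([-1.79923755e+02, -1.23392800e-02,  1.53254656e+02]), 'force': array([ 0.31448158,  0.1148308 , -0.43146585]), 'wrist_torque': array([ 0.02422772,  0.04785055, -0.01503354]), 'opening': 0.08576158391948756}
scene {'fx': 445.71509861667874, 'fy': 445.71509861667874, 'cx': 252.36811255272164, 'cy': 198.34942606272773, 'dist_coeffs': array([-0.11081092,  0.        ,  0.        ,  0.        ,  0.        ]), 'xyz': array([ 0.9904542, -0.5466938,  0.6991145]), 'orientation': array([50.58216803,  0.54682361, 45.507656  ])}
top {'fx': 457.88412427224404, 'fy': 457.88412427224404, 'cx': 258.65118120224116, 'cy': 190.70916213291352, 'dist_coeffs': array([-0.09169342,  0.        ,  0.        ,  0.        ,  0.        ]), 'xyz': array([ 0.33682424, -0.04496064,  1.16238725]), 'orientation': array([  5.13391911,   1.22702359, -88.60045765])}
wrist {'fx': 300.83303147546695, 'fy': 300.83303147546695, 'cx': 255.62062492562822, 'cy': 192.3473373245896, 'dist_coeffs': array([-0.06531325,  0.        ,  0.        ,  0.        ,  0.        ]), 'tool_from_camera': array([[ 3.35151712e-04,  9.57315736e-01,  2.89044060e-01,
         7.41723277e-02],
       [ 9.99999876e-01, -2.14249518e-04, -4.49921840e-04,
         9.56483576e-04],
       [-3.68789707e-04,  2.89044175e-01, -9.57315689e-01,
        -1.41276146e-01],
       [ 0.00000000e+00,  0.00000000e+00,  0.00000000e+00,
         1.00000000e+00]])}
```

View pics/scene0.png

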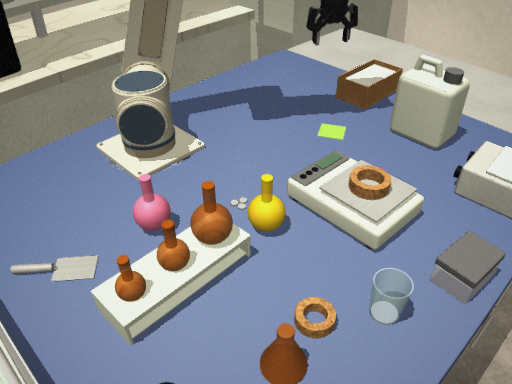

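View pics/top0.png

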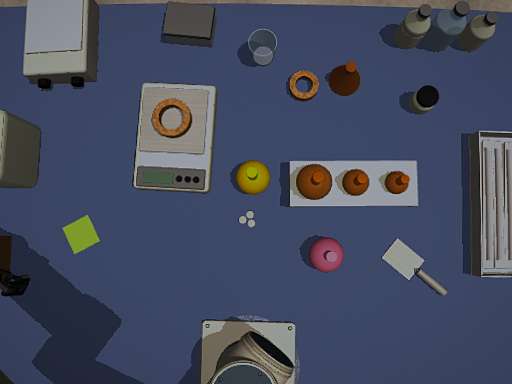

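View pics/wrist0.png

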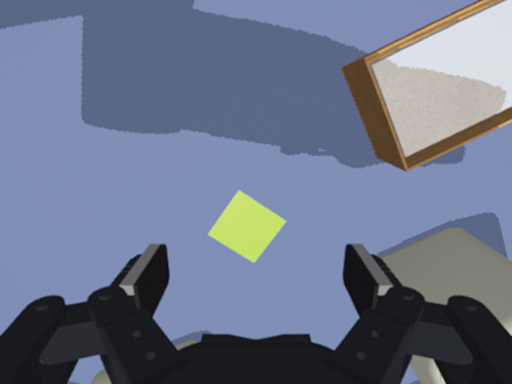

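```bash
python3 - <<'E'
import cv2,numpy as np
def crop(n,x,y,w,h,s):
    i=cv2.imread(f'pics/{n}0.png')[y:y+h,x:x+w]
    return cv2.resize(i,(w*s,h*s),interpolation=cv2.INTER_CUBIC)
a=crop('scene',170,160,80,96,3);b=crop('scene',330,150,80,96,3)
c=crop('top',274,133,80,96,3);d=crop('top',131,70,80,96,3)
cv2.imwrite('pics/crops.png',np.vstack([np.hstack([a,b]),np.hstack([c,d])]))
E
```

```text
(no output)
```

View pics/crops.png

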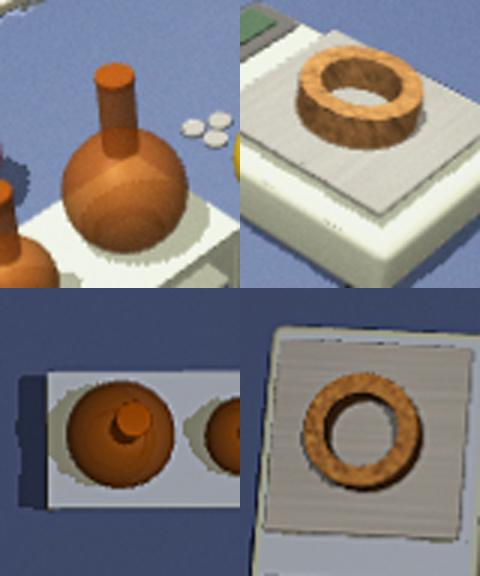

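```bash
cat >> h.py <<'E'
def ray(f,uv):
    p=cv2.undistortPoints(np.array([[uv]],float),f['K'],f['d'])[0,0]
    v=np.array([p[0],-p[1],-1.])
    if 'tool_from_camera' in f:
        T=f['tool_from_camera']; Rt=R.from_euler('xyz',f['r'],degrees=True).as_matrix()
        o=f['p']+Rt@T[:3,3]; v=Rt@T[:3,:3]@v
    else:
        o=f['xyz']; v=R.from_euler('xyz',f['orientation'],degrees=True).as_matrix()@v
    return o,v/np.linalg.norm(v)
def tri(r1,r2):
    A=np.stack([r1[1],-r2[1]],1); s=np.linalg.lstsq(A,r2[0]-r1[0],rcond=None)[0]
    a=r1[0]+s[0]*r1[1]; b=r2[0]+s[1]*r2[1]
    return (a+b)/2,np.linalg.norm(a-b)
def onz(r,z): return r[0]+r[1]*(z-r[0][2])/r[1][2]
E
python3 - <<'E'
from h import *
S=dict(np.load('scene0.npz'));T=dict(np.load('top0.npz'))
def blobs(f,x,y,w,h,lo,hi):
    m=np.zeros(f['img'].shape[:2],np.uint8)
    hsv=cv2.cvtColor(f['img'],cv2.COLOR_RGB2HSV)
    m[y:y+h,x:x+w]=cv2.inRange(hsv,lo,hi)[y:y+h,x:x+w]
    return m
for n,f,box in [('s',S,(180,170,65,80)),('t',T,(290,155,45,50))]:
    m=blobs(f,*box,(0,150,60),(20,255,255)); 
    c=max(cv2.findContours(m,0,2)[0],key=cv2.contourArea); print(n,'amber',cv2.boundingRect(c),cv2.contourArea(c))
    if n=='s': c=np.array([p for p in c if p[0,1]>212])
    e=cv2.fitEllipse(c); print('bulb',e); f['b']=e[0]
for n,f,pt in [('s',S,(208,185)),('t',T,(319,177))]:
    print(n, f['img'][pt[1]-6:pt[1]+7,pt[0]-7:pt[0]+8,0])
for n,f,box in [('s',S,(340,160,60,45)),('t',T,(145,90,55,55))]:
    m=blobs(f,*box,(5,90,60),(20,255,255))
    m2=blobs(f,*box,(5,90,150),(20,255,255))
    for k,mm in(('all',m),('bright',m2)):
        cs,_=cv2.findContours(mm,cv2.RETR_CCOMP,cv2.CHAIN_APPROX_NONE)
        for c in cs:
            if len(c)>25: print(n,k,len(c),cv2.boundingRect(c),cv2.fitEllipse(c))
print(tri(ray(S,S['b']),ray(T,T['b'])))
print('mouth',tri(ray(S,(208.3,185.5)),ray(T,(318.5,176.5))))
E
```

```text
s amber (191, 181, 41, 63) 1478.0
bulb ((210.86561584472656, 223.13868713378906), (39.421302795410156, 39.9662971496582), 97.08076477050781)
t amber (298, 165, 34, 34) 878.5
bulb ((314.49053955078125, 181.32626342773438), (33.25812911987305, 33.9379768371582), 127.12960815429688)
s [[123 126 120 123 121 123 127 124 124 123 121 125 128 125 124]
 [118 120 123 123 126 127 132 135 133 128 128 123 125 124 124]
 [125 121 130 139 162 164 177 190 180 174 147 145 128 125 124]
 [121 131 166 195 192 194 194 195 192 195 191 192 157 129 125]
 [129 166 197 193 195 194 194 195 196 191 195 196 196 152 124]
 [144 196 197 193 196 198 196 197 194 196 193 193 193 145 124]
 [148 194 196 199 197 196 196 196 196 198 198 195 189 139 122]
 [148 191 199 197 195 196 197 193 196 194 195 193 173  99 113]
 [121 156 192 192 197 196 197 197 192 191 189 166 120  81 126]
 [124 115 135 164 186 185 190 188 184 166 135  95  80  80 127]
 [122 103 105 115 120 136 136 132 110 108  99  82  81  82 126]
 [121 107 104 105 104 105 104 102  93  86  91  84  85  86 122]
 [124 112 108 112 105 105 103  96 101  96  88  93  88  87 111
[... 1351 characters left out ...]
)
t all 106 (152, 98, 39, 38) ((170.93971252441406, 116.89006805419922), (36.6090087890625, 37.92107009887695), 64.72909545898438)
t all 71 (158, 104, 26, 27) ((170.6373291015625, 116.75813293457031), (25.227495193481445, 25.772075653076172), 43.440330505371094)
t bright 51 (160, 127, 19, 8) ((168.01657104492188, 130.8080291748047), (5.967166423797607, 17.702970504760742), 101.034912109375)
t bright 42 (174, 100, 12, 10) ((179.95103454589844, 104.42064666748047), (5.727033615112305, 11.669623374938965), 120.95535278320312)
(array([ 0.45776333, -0.14941054,  0.09429155]), np.float64(0.0017192038231495347))
mouth (array([ 0.45798368, -0.14807121,  0.18913215]), np.float64(0.00283658037416203))
```

```bash
python3 - <<'E'
from h import *
S=dict(np.load('scene0.npz'));T=dict(np.load('top0.npz'))
print('mouth',tri(ray(S,(207.8,184.8)),ray(T,(318.2,176.4))), onz(ray(T,(318.2,176.4)),.193))
for a in [(170.94,116.89),(170.7,116.8)]:
  print('ring',tri(ray(S,(370.16,177.2)),ray(T,a)), onz(ray(T,a),.108),onz(ray(S,(370.16,177.2)),.108))
E
```

```text
mouth (array([ 0.45756944, -0.1478606 ,  0.19051636]), np.float64(0.0013746849039677923)) [ 0.45684631 -0.14814371  0.193     ]
ring (array([0.60367675, 0.19366238, 0.10440601]), np.float64(0.002073180144413236)) [0.60195298 0.19213015 0.108     ] [0.60653256 0.19024441 0.108     ]
ring (array([0.60371774, 0.1941006 , 0.10426738]), np.float64(0.0015543097188538723)) [0.60216374 0.19271599 0.108     ] [0.60653256 0.19024441 0.108     ]
```

Call:
{"name": "drive_tool", "arguments": {"commands": [[40, -35, 30, -0.12, 85], [75, -65, 50, -0.24, 85], [110, -95, 50, -0.36, 85], [140, -120, 50, -0.48, 85], [170, -150, 50, -0.6, 85], [205, -180, 50, -0.72, 85], [240, -205, 50, -0.84, 85], [270, -230, 50, -0.96, 85], [300, -260, 50, -1.08, 85], [330, -285, 50, -1.104, 85]]}}

```text
t: 0.98
eef_pos: [0.5564, 0.2238, 0.2811]
tcp_rot: [-180.0, 0.0, 89.6]
force: [1.0, 0.9, 0.2]
opening: 0.0851
```

Call:
{"name": "drive_tool", "arguments": {"commands": [[20, -20, 0, 0, 85], [20, -20, 0, 0, 85], [20, -20, 0, 0, 85]]}}

```text
t: 1.23
eef_pos: [0.5762, 0.204, 0.2802]
tcp_rot: [-179.9, 0.0, 89.8]
force: [-0.3, -0.1, 0.5]
opening: 0.0848
```

```bash
cat >> h.py <<'E'
def snap(name,tag):
    s,c,K,d=cam(name)
    cv2.imwrite(f'pics/{tag}.png',c['img'][:,:,::-1])
    np.savez(f'{tag}.npz',img=c['img'],K=K,d=d,**{k:np.array(v) for k,v in c.items() if k in('xyz','orientation','tool_from_camera')},p=s['eef_pos'],r=s['tcp_rot'])
    print(s['t'],s['eef_pos'],s['tcp_rot'],np.abs(s['dq']).max(),s['force'],s['opening'])
def ld(t): return dict(np.load(t+'.npz'))
E
python3 -c "
from h import *
snap('wrist','w1')"
```

```text
1.2333 [0.57622259 0.20400459 0.28015331] [-1.79899698e+02  1.96374479e-02  8.98379812e+01] 2.4044837120616207 [-0.32616243 -0.07781293  0.49606506] 0.08482768280620431
```

View pics/w1.png

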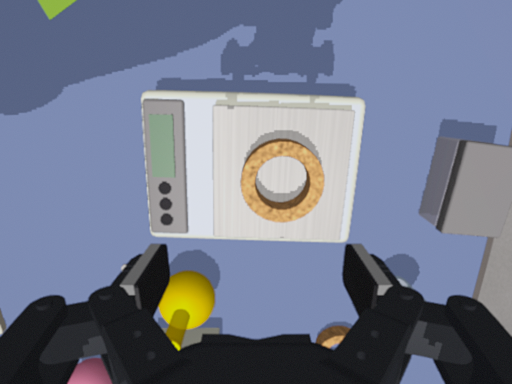

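```bash
cat >> h.py <<'E'
def ring(f,x,y,w,h,lo=(5,100,60),hi=(22,255,255)):
    hsv=cv2.cvtColor(f['img'],cv2.COLOR_RGB2HSV); m=np.zeros(f['img'].shape[:2],np.uint8)
    m[y:y+h,x:x+w]=cv2.inRange(hsv,lo,hi)[y:y+h,x:x+w]
    m=cv2.morphologyEx(m,cv2.MORPH_CLOSE,np.ones((3,3),np.uint8))
    o=[]
    for c in cv2.findContours(m,cv2.RETR_CCOMP,cv2.CHAIN_APPROX_NONE)[0]:
        if len(c)>60: e=cv2.fitEllipse(cv2.convexHull(c)); o.append(e); print(len(c),cv2.boundingRect(c),e)
    return o
E
python3 -c "
from h import *
f=ld('w1'); 
for e in ring(f,230,130,110,100): print(onz(ray(f,e[0]),.108))
"
```

```text
233 (241, 139, 83, 83) ((281.7674560546875, 180.21405029296875), (81.97871398925781, 82.26234436035156), 40.492515563964844)
143 (254, 154, 54, 50) ((280.8991394042969, 178.42135620117188), (48.4002799987793, 54.198246002197266), 71.2572250366211)
[0.60407274 0.19774132 0.108     ]
[0.60309563 0.19972982 0.108     ]
```

Call:
{"name": "drive_tool", "arguments": {"commands": [[20, -40, 0, 0, 85], [30, -80, 0, 0, 85], [30, -80, 0, 0, 85], [30, -80, 0, 0, 85]]}}

```text
t: 1.62
eef_pos: [0.605, 0.1247, 0.2813]
tcp_rot: [-180.0, -0.0, 89.9]
force: [0.2, 0.1, 0.9]
opening: 0.0851
```

```bash
python3 -c "
from h import *
snap('wrist','w2')"
```

```text
1.6167 [0.60504462 0.12468879 0.28129667] [-1.79986535e+02 -7.27178560e-04  8.99150229e+01] 2.494561803245699 [0.2313947  0.10415211 0.91053136] 0.08508873910141204
```

View pics/w2.png

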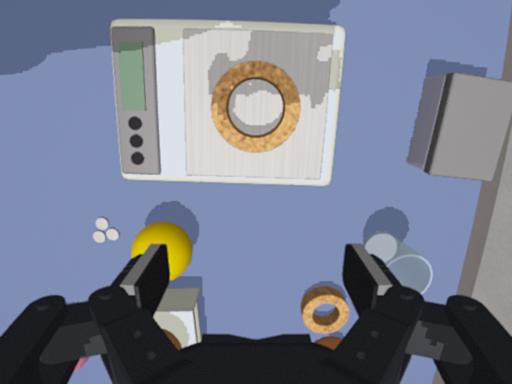

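```bash
python3 -c "
from h import *
f=ld('w1');g=ld('w2');T=ld('top0');S=ld('scene0')
a=ring(f,230,130,110,100);b=ring(g,200,50,115,110)
for e in b: print(onz(ray(g,e[0]),.108))
print(tri(ray(f,a[0][0]),ray(g,b[0][0])))
R1=[ray(f,a[0][0]),ray(g,b[0][0]),ray(T,(170.9,116.85)),ray(S,(370.16,177.2))]
A=sum(np.eye(3)-np.outer(v,v) for o,v in R1);bb=sum((np.eye(3)-np.outer(v,v))@o for o,v in R1)
X=np.linalg.solve(A,bb);print(X)
for o,v in R1: print((np.eye(3)-np.outer(v,v))@(X-o))
"
```

```text
233 (241, 139, 83, 83) ((281.7674560546875, 180.21405029296875), (81.97871398925781, 82.26234436035156), 40.492515563964844)
143 (254, 154, 54, 50) ((280.8991394042969, 178.42135620117188), (48.4002799987793, 54.198246002197266), 71.2572250366211)
250 (212, 61, 88, 91) ((255.28977966308594, 106.10244750976562), (87.54271697998047, 90.42395782470703), 177.71751403808594)
163 (227, 77, 58, 60) ((255.2825927734375, 106.67251586914062), (57.786434173583984, 59.26206970214844), 5.431563854217529)
[0.60479421 0.19557671 0.108     ]
[0.60478615 0.19501692 0.108     ]
(array([0.60481186, 0.19548058, 0.09928861]), np.float64(5.4031293251123476e-05))
[0.60413085 0.19526446 0.1028369 ]
[-0.0004163  -0.00107972  0.00024253]
[-6.58756962e-04 -2.49812237e-04  3.60643949e-06]
[0.00064375 0.00174747 0.00055504]
[ 0.00043131 -0.00041794 -0.00080117]
```

Call:
{"name": "drive_tool", "arguments": {"commands": [[-20, -35, 0, 0, 85], [-40, -72, 0, 0, 85], [-58, -108, 0, 0, 85], [-78, -144, 0, 0, 85], [-98, -180, 0, 0, 85], [-117, -216, 0, 0, 85], [-132, -245, 0, 0, 85], [-132, -245, 0, 0, 85], [-132, -245, 0, 0, 85], [-132, -245, 0, 0, 85]]}}

```text
t: 2.5
eef_pos: [0.4734, -0.1181, 0.2817]
tcp_rot: [180.0, -0.0, 90.1]
force: [0.9, 1.1, 0.8]
opening: 0.0849
```

```bash
python3 -c "
from h import *
snap('wrist','w3')"
```

```text
2.5 [ 0.47342137 -0.11809663  0.28166294] [ 1.79950198e+02 -1.04124761e-02  9.00629275e+01] 1.2793052361166652 [0.86098868 1.10243475 0.79315598] 0.08493726274598254
```

Call:
{"name": "drive_tool", "arguments": {"commands": [[-16, -28, 0, 0, 85], [-16, -28, 0, 0, 85], [-16, -28, 0, 0, 85]]}}

```text
t: 2.8
eef_pos: [0.4576, -0.1467, 0.2812]
tcp_rot: [180.0, -0.0, 90.0]
force: [0.4, 1.0, 0.1]
opening: 0.0848
```

```bash
python3 -c "
from h import *
snap('wrist','w4')
cv2.imwrite('pics/w34.png',np.hstack([cv2.imread('pics/w3.png')[40:384,60:450],cv2.imread('pics/w4.png')[40:384,60:450]]))"
```

```text
2.8 [ 0.45755887 -0.14670818  0.28123251] [ 1.79998939e+02 -1.51639138e-02  9.00356502e+01] 0.8985920747759597 [0.39535317 0.97336046 0.09274183] 0.08479212580042277
```

View pics/w34.png

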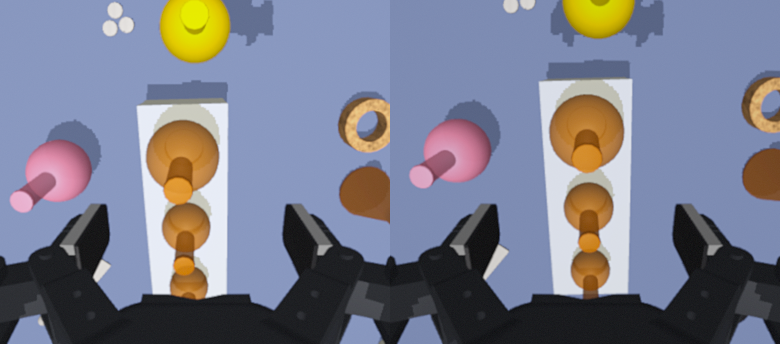

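```bash
python3 -c "
from h import *
f=ld('w3');g=ld('w4')
def mouth(f,u,v):
    im=f['img'].copy(); m=np.zeros((386,514),np.uint8)
    print(im[v,u]); cv2.floodFill(im,m,(u,v),0,(9,)*3,(9,)*3,4|cv2.FLOODFILL_FIXED_RANGE|(255<<8)|cv2.FLOODFILL_MASK_ONLY)
    c=max(cv2.findContours(m[1:-1,1:-1],0,1)[0],key=cv2.contourArea);e=cv2.fitEllipse(c);print(cv2.boundingRect(c),e);return e[0]
a=mouth(f,238,230);b=mouth(g,257,197)
print(tri(ray(f,a),ray(g,b)),onz(ray(f,a),.193),onz(ray(g,b),.193))
T=ld('top0');S=ld('scene0')
R1=[ray(f,a),ray(g,b),ray(T,(318.2,176.4)),ray(S,(207.8,184.8))]
A=sum(np.eye(3)-np.outer(v,v) for o,v in R1);bb=sum((np.eye(3)-np.outer(v,v))@o for o,v in R1)
print(np.linalg.solve(A,bb))
"
```

```text
[223 151  51]
(225, 219, 26, 25) ((237.22296142578125, 230.52230834960938), (23.59955596923828, 24.635805130004883), 128.96449279785156)
[212 141  45]
(243, 185, 26, 27) ((255.44573974609375, 198.1416778564453), (24.436147689819336, 25.752803802490234), 3.061225652694702)
(array([ 0.45771216, -0.14751117,  0.18887473]), np.float64(0.000644633418182602)) [ 0.45825758 -0.1458435   0.193     ] [ 0.45742943 -0.14601814  0.193     ]
[ 0.45759251 -0.14744835  0.19000954]
```

Call:
{"name": "drive_tool", "arguments": {"commands": [[0, 0, -30, 0, 85], [0, 0, -60, 0, 85], [0, 0, -90, 0, 85], [0, 0, -115, 0, 85], [0, 0, -131, 0, 85], [0, 0, -131, 0, 85], [0, 0, -131, 0, 85], [0, 0, -131, 0, 85]]}}

```text
t: 3.52
eef_pos: [0.4582, -0.1471, 0.1514]
tcp_rot: [179.9, 0.0, 90.1]
force: [0.9, -0.0, 0.2]
opening: 0.0852
```

```bash
python3 -c "
from h import *
snap('wrist','w5');snap('scene','s5')
cv2.imwrite('pics/v5.png',np.hstack([cv2.imread('pics/w5.png')[40:384,60:450],cv2.imread('pics/s5.png')[40:384,60:450]]))"
```

```text
3.5167 [ 0.45816888 -0.14706644  0.15138111] [1.79928688e+02 2.76945682e-02 9.00654115e+01] 0.5061540101035744 [ 0.9136451  -0.03276248  0.15049222] 0.08520587802011328
3.5667 [ 0.45822275 -0.14732759  0.15160937] [1.79895210e+02 5.05670960e-02 9.00503889e+01] 0.47985415351093025 [0.24531936 0.16238878 0.58403093] 0.08469046325317033
```

View pics/v5.png

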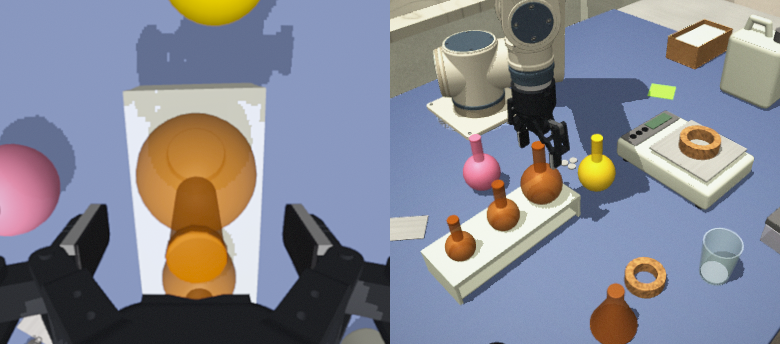

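The neck (wrist px about (256,250)) stands midway between the open fingers; nothing is touched. Close.

Call:
{"name": "drive_tool", "arguments": {"commands": [[0, 0, 0, 0, 50], [0, 0, 0, 0, 35], [0, 0, 0, 0, 25], [0, 0, 0, 0, 15], [0, 0, 0, 0, 15], [0, 0, 0, 0, 15], [0, 0, 0, 0, 15], [0, 0, 0, 0, 15], [0, 0, 0, 0, 15], [0, 0, 0, 0, 15]], "force": 45}}

```text
t: 4.45
eef_pos: [0.4575, -0.1476, 0.1505]
tcp_rot: [180.0, 0.0, 90.0]
force: [1.3, 0.2, 3.7]
opening: 0.0228
```

Call:
{"name": "drive_tool", "arguments": {"commands": [[0, 0, 5, 0, 15], [0, 0, 10, 0, 15], [0, 0, 20, 0, 15], [0, 0, 30, 0, 15], [0, 0, 30, 0, 15], [0, 0, 30, 0, 15], [0, 0, 30, 0, 15]]}}

```text
t: 5.03
eef_pos: [0.457, -0.1474, 0.1798]
tcp_rot: [-180.0, -0.0, 90.0]
force: [1.1, 0.9, -3.1]
opening: 0.0226
```

```bash
python3 -c "
from h import *
snap('wrist','w6');snap('scene','s6')
cv2.imwrite('pics/v6.png',np.hstack([cv2.imread('pics/w6.png')[40:384,60:450],cv2.imread('pics/s6.png')[40:384,60:450]]))"
```

```text
5.0333 [ 0.45695486 -0.14735123  0.17977124] [-1.79956618e+02 -1.99285369e-02  9.00004746e+01] 0.4629166527857967 [ 1.13427013  0.85923198 -3.05529617] 0.022634594738652702
5.0833 [ 0.45689214 -0.14733293  0.17964452] [-1.79942658e+02 -2.88154460e-02  8.99949702e+01] 0.13020051267805746 [-0.20909993 -0.35833577 -2.28436137] 0.0228805944206086
```

View pics/v6.png

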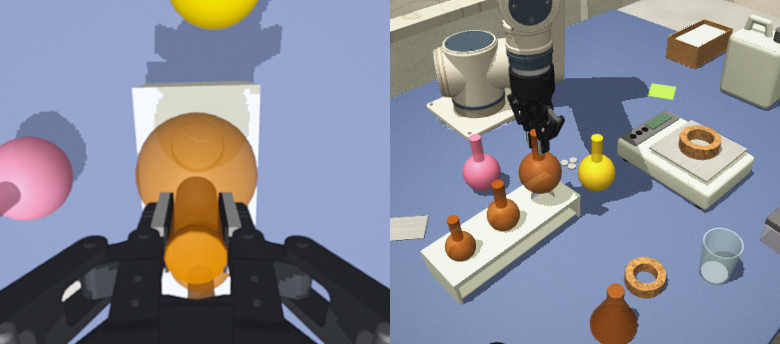

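Call:
{"name": "drive_tool", "arguments": {"commands": [[0, 0, 15, 0, 15], [0, 0, 35, 0, 15], [0, 0, 60, 0, 15], [0, 0, 85, 0, 15], [0, 0, 100, 0, 15], [4, 10, 100, 0, 15], [10, 24, 100, 0, 15], [19, 45, 100, 0, 15], [30, 70, 100, 0, 15], [41, 95, 100, 0, 15]]}}

```text
t: 5.97
eef_pos: [0.4983, -0.0511, 0.2789]
tcp_rot: [-179.9, -0.0, 89.9]
force: [0.0, -0.6, -2.9]
opening: 0.023
```

Call:
{"name": "drive_tool", "arguments": {"commands": [[11, 25, 0, 0, 15], [22, 50, 0, 0, 15], [32, 75, 0, 0, 15], [43, 100, 0, 0, 15], [54, 125, 0, 0, 15], [64, 150, 0, 0, 15], [75, 175, 0, 0, 15], [86, 200, 0, 0, 15], [95, 222, 0, 0, 15], [102, 238, 0, 0, 15]]}}

```text
t: 6.8
eef_pos: [0.6003, 0.1882, 0.2782]
tcp_rot: [-179.9, -0.0, 90.1]
force: [0.2, -1.0, -3.0]
opening: 0.0224
```

Call:
{"name": "drive_tool", "arguments": {"commands": [[4, 8, 0, 0, 15], [4, 8, 0, 0, 15], [4, 8, 0, 0, 15], [4, 8, 0, 0, 15], [4, 8, 0, 0, 15], [4, 8, 0, 0, 15]]}}

```text
t: 7.3
eef_pos: [0.6041, 0.1926, 0.2806]
tcp_rot: [180.0, 0.0, 89.9]
force: [0.0, -0.6, -3.1]
opening: 0.0229
```

```bash
python3 -c "
from h import *
snap('wrist','w7');snap('scene','s7');snap('top','t7')
cv2.imwrite('pics/v7.png',np.hstack([cv2.imread('pics/w7.png')[40:384,60:450],cv2.resize(cv2.imread('pics/s7.png')[30:230,280:500],None,fx=1.72,fy=1.72)]))"
```

```text
7.3 [0.60405905 0.19256022 0.28063979] [1.79975872e+02 2.83167712e-03 8.99330959e+01] 0.2980197137877755 [ 0.0313852  -0.64630659 -3.07448896] 0.02290992861380488
7.35 [0.60411859 0.19265209 0.28064426] [1.79974051e+02 1.40163800e-04 8.99369195e+01] 0.23373460822762393 [ 1.29497889  0.67111445 -2.33526277] 0.022699384006621828
7.4 [0.6041515  0.19281483 0.28062955] [ 1.79972962e+02 -2.21344959e-03  8.99441308e+01] 0.29228245747219395 [ 0.12203806  0.36454734 -3.22921315] 0.023365560177117238
```

View pics/v7.png

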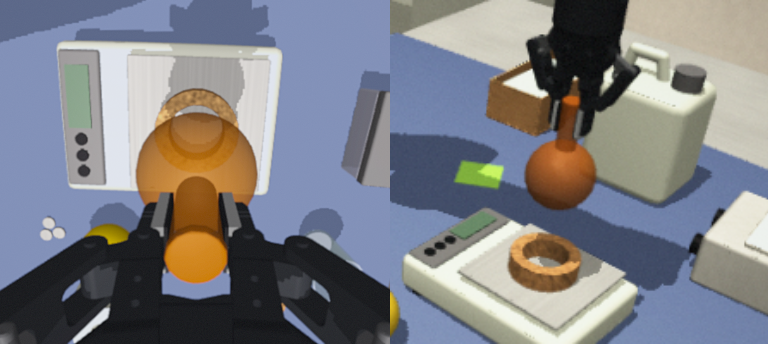

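View pics/t7.png

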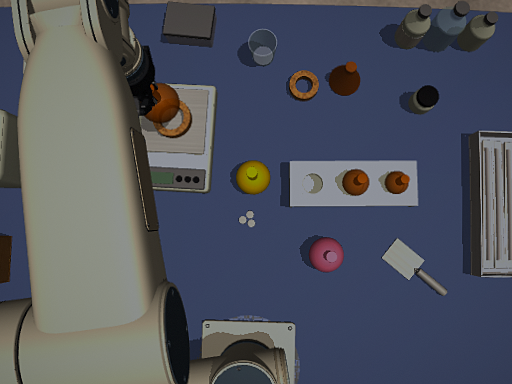

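```bash
python3 -c "
from h import *
f=ld('s7');hsv=cv2.cvtColor(f['img'],cv2.COLOR_RGB2HSV)
m=np.zeros((384,512),np.uint8);m[80:160,345:410]=cv2.inRange(hsv,(0,150,50),(14,255,255))[80:160,345:410]
c=max(cv2.findContours(m,0,1)[0],key=cv2.contourArea);print(cv2.boundingRect(c))
c=np.array([p for p in c if p[0,1]>116]);e=cv2.fitEllipse(c);print(e)
for k in('w6','w7'):
  g=ld(k);hsv=cv2.cvtColor(g['img'],cv2.COLOR_RGB2HSV)
  m=cv2.inRange(hsv,(0,90,50),(22,255,255)); m[:140]=0;m[228:]=0;m[:,:190]=0;m[:,325:]=0
  c=max(cv2.findContours(m,0,1)[0],key=cv2.contourArea)
  hull=np.array([p for p in c if (175<p[0,1]<226) and (p[0,0]<215 or p[0,0]>300)]) 
  A=np.c_[hull[:,0,:],np.ones(len(hull))];s=np.linalg.lstsq(A,(hull[:,0,:].astype(float)**2).sum(1),rcond=None)[0];print(k,s[0]/2,s[1]/2,np.sqrt(s[2]+s[0]**2/4+s[1]**2/4))
  e2=(s[0]/2,s[1]/2)
print(tri(ray(f,e[0]),ray(g,e2)),onz(ray(f,e[0]),.2245),onz(ray(g,e2),.2245))
"
```

```text
(359, 83, 40, 69)
((378.63507080078125, 130.90164184570312), (38.57582473754883, 40.194149017333984), 38.15782165527344)
w6 256.106845005526 212.9084402979284 59.645597495415345
w7 256.1556628772087 212.8343831190269 59.71449929239294
(array([0.60442463, 0.19298484, 0.22510139]), np.float64(5.451406884223118e-05)) [0.6039068  0.19391887 0.2245    ] [0.60445094 0.19276986 0.2245    ]
```

Call:
{"name": "drive_tool", "arguments": {"commands": [[0, 2, -15, 0, 15], [0, 2, -30, 0, 15], [0, 2, -45, 0, 15], [0, 2, -60, 0, 15], [0, 2, -70, 0, 15], [0, 2, -76, 0, 15], [0, 2, -78, 0, 15], [0, 2, -78, 0, 15], [0, 2, -78, 0, 15]]}}

```text
t: 8.2
eef_pos: [0.6045, 0.1955, 0.203]
tcp_rot: [179.9, -0.0, 90.0]
force: [0.7, -0.1, -3.1]
opening: 0.0229
```

Call:
{"name": "drive_tool", "arguments": {"commands": [[0, 0, -1, 0, 15], [0, 0, -2, 0, 15], [0, 0, -3, 0, 15], [0, 0, -4, 0, 15], [0, 0, -5, 0, 15], [0, 0, -5, 0, 15], [0, 0, -5, 0, 15]]}}

```text
t: 8.78
eef_pos: [0.6042, 0.1955, 0.1972]
tcp_rot: [-180.0, 0.0, 90.0]
force: [-0.0, -0.8, -3.2]
opening: 0.0227
```

```bash
python3 -c "
from h import *
snap('scene','s8');snap('wrist','w8')
cv2.imwrite('pics/v8.png',np.hstack([cv2.imread('pics/w8.png')[40:384,60:450],cv2.resize(cv2.imread('pics/s8.png')[80:252,290:480],None,fx=2,fy=2)]))"
```

```text
8.7833 [0.6042328  0.19549836 0.19718785] [-1.79991552e+02  2.46153701e-03  8.99990579e+01] 0.22555558774563186 [-0.04754725 -0.75960912 -3.17378074] 0.022747436417443572
8.8333 [0.60424677 0.19551858 0.19724986] [-1.79996558e+02  2.75410288e-03  9.00019923e+01] 0.10673624116728636 [-0.04192741 -0.10549186 -2.00612956] 0.022918324762933998
```

View pics/v8.png

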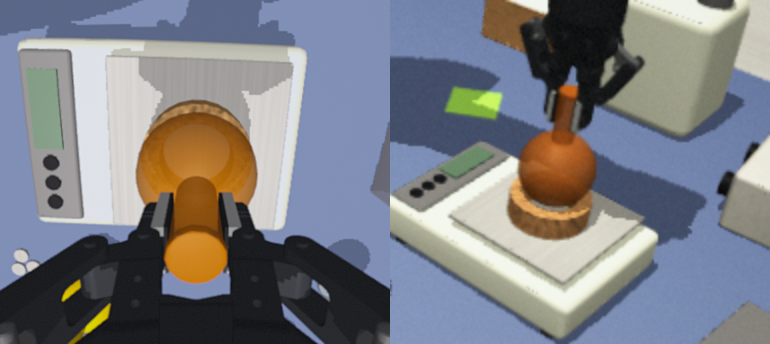

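Bulb is centred over the ring, just above contact. Creep down by 1 mm steps, watching the force.

Call:
{"name": "drive_tool", "arguments": {"commands": [[0, 0, -1, 0, 15], [0, 0, -2, 0, 15], [0, 0, -2, 0, 15], [0, 0, -2, 0, 15]]}}

```text
t: 9.22
eef_pos: [0.6043, 0.1955, 0.1954]
tcp_rot: [180.0, 0.0, 90.0]
force: [-0.5, -1.3, -1.5]
opening: 0.0226
```

Call:
{"name": "drive_tool", "arguments": {"commands": [[0, 0, -1, 0, 15], [0, 0, -1, 0, 15], [0, 0, -1, 0, 15]]}}

```text
t: 9.47
eef_pos: [0.6044, 0.1954, 0.1949]
tcp_rot: [179.9, 0.0, 90.0]
force: [-1.8, -2.1, 4.1]
opening: 0.0229
```

Call:
{"name": "drive_tool", "arguments": {"commands": [[-0.5, -0.6, 0, 0, 15], [-0.5, -0.6, 0, 0, 15], [-0.5, -0.6, 0, 0, 15]]}}

```text
t: 9.72
eef_pos: [0.604, 0.1948, 0.1945]
tcp_rot: [180.0, 0.0, 90.0]
force: [0.2, -1.4, 2.7]
opening: 0.0231
```

Call:
{"name": "drive_tool", "arguments": {"commands": [[0, 0, -0.5, 0, 15], [0, 0, -0.5, 0, 15], [0, 0, -0.5, 0, 15]]}}

```text
t: 9.97
eef_pos: [0.6041, 0.1948, 0.1943]
tcp_rot: [179.9, 0.0, 90.0]
force: [0.7, -1.8, 6.4]
opening: 0.0232
```

```bash
python3 -c "
from h import *
snap('scene','s9');snap('wrist','w9')
cv2.imwrite('pics/v9.png',np.hstack([cv2.imread('pics/w9.png')[40:384,60:450],cv2.resize(cv2.imread('pics/s9.png')[80:252,290:480],None,fx=2,fy=2)]))"
```

```text
9.9667 [0.60406155 0.19479036 0.19434015] [1.79933157e+02 5.77640627e-03 8.99950012e+01] 0.16826371629045847 [ 0.72631232 -1.8498142   6.44491292] 0.023190188202276328
10.0167 [0.60408948 0.19476429 0.19429583] [1.79934160e+02 5.51460720e-03 8.99878973e+01] 0.08264512298768818 [-0.42327368 -1.601065    7.25270078] 0.023175771472992802
```

View pics/v9.png

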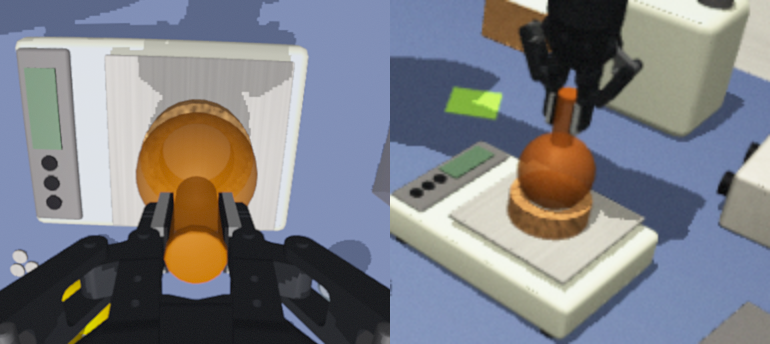

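Call:
{"name": "drive_tool", "arguments": {"commands": [[0, -0.4, 0.3, 0, 15], [0, -0.4, 0.3, 0, 15], [0, -0.4, 0.3, 0, 23], [0, -0.4, 0.3, 0, 25], [0, -0.4, 0.3, 0, 27], [0, -0.4, 0.3, 0, 30], [0, -0.4, 0.3, 0, 35], [0, -0.4, 0.3, 0, 45], [0, -0.4, 0.3, 0, 60], [0, -0.4, 0.3, 0, 60]], "force": 20}}

```text
t: 10.9
eef_pos: [0.6037, 0.1945, 0.194]
tcp_rot: [-180.0, -0.0, 90.0]
force: [0.5, -0.3, 0.3]
opening: 0.0601
```

```bash
python3 -c "
from h import *
snap('scene','s10');snap('wrist','w10')
cv2.imwrite('pics/v10.png',np.hstack([cv2.imread('pics/w10.png')[40:384,60:450],cv2.resize(cv2.imread('pics/s10.png')[80:252,290:480],None,fx=2,fy=2)]))"
```

```text
10.9 [0.60369294 0.1945466  0.19399626] [-1.79988603e+02 -1.19249791e-03  9.00019339e+01] 0.0912309957704558 [ 0.5461002  -0.3294464   0.34723399] 0.06006217468624111
10.95 [0.60369503 0.19454736 0.1940284 ] [-1.79992299e+02 -2.58778979e-03  9.00026620e+01] 0.09896165037378678 [ 0.6219169  -0.28890252 -0.43063029] 0.05992312145313673
```

View pics/v10.png

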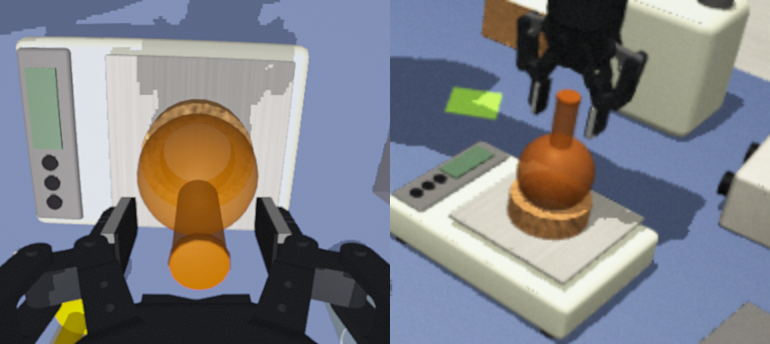

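Call:
{"name": "drive_tool", "arguments": {"commands": [[0, 0, 0, 0, 75], [0, 0, 10, 0, 75], [0, 0, 30, 0, 75], [0, 0, 60, 0, 75], [0, 0, 90, 0, 75], [0, 0, 110, 0, 75], [0, 0, 120, 0, 75], [0, 0, 120, 0, 75]]}}

```text
t: 11.67
eef_pos: [0.6043, 0.1946, 0.3176]
tcp_rot: [179.7, -0.1, 90.0]
force: [0.7, 0.5, -0.6]
opening: 0.0752
```

Call:
{"name": "drive_tool", "arguments": {"commands": [[0, -30, 0, 0, 75], [0, -70, 0, 0, 75], [0, -110, 0, 0, 75], [0, -150, 0, 0, 75], [0, -190, 0, 0, 75], [0, -220, 0, 0, 75], [0, -220, 0, 0, 75], [0, -220, 0, 0, 75], [0, -220, 0, 0, 75], [0, -220, 0, 0, 75]]}}

```text
t: 12.5
eef_pos: [0.6037, -0.0246, 0.3139]
tcp_rot: [-180.0, -0.0, 90.1]
force: [-0.3, -0.5, 0.9]
opening: 0.0751
```

```bash
python3 -c "
from h import *
snap('scene','s11');snap('top','t11')
cv2.imwrite('pics/v11.png',np.hstack([cv2.imread('pics/s11.png')[60:330,80:480],cv2.imread('pics/t11.png')[40:310,60:450]]))
S=ld('s11');T=ld('t11')
cv2.imwrite('pics/v11b.png',np.hstack([cv2.resize(cv2.imread('pics/s11.png')[100:220,320:430],None,fx=3,fy=3),cv2.resize(cv2.imread('pics/t11.png')[60:180,110:220],None,fx=3,fy=3)]))
"
```

```text
12.5 [ 0.60365763 -0.024562    0.31385976] [-1.79977633e+02 -1.50083945e-02  9.00562611e+01] 0.6896810944631677 [-0.32067443 -0.48397231  0.86650339] 0.07506153285819009
12.55 [ 0.60371016 -0.0243753   0.31396362] [-1.79990861e+02 -1.04999309e-02  9.00798566e+01] 0.2328267768438136 [-0.68767219  0.2910449   0.72827562] 0.07517378632564761
```

View pics/v11.png

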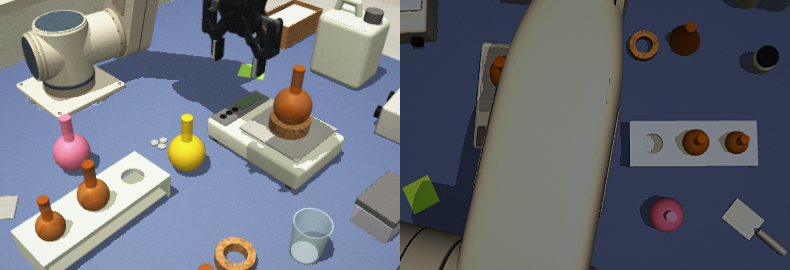

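View pics/v11b.png

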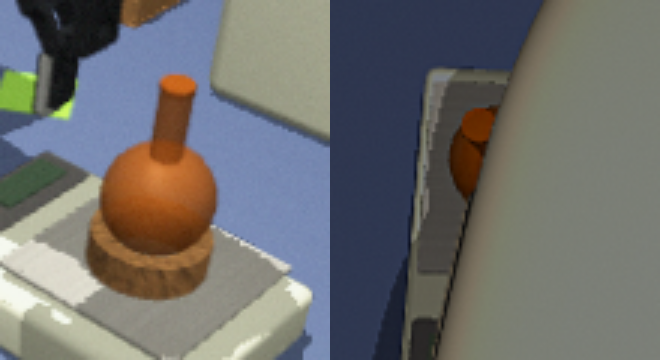

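```bash
python3 -c "
from h import *
S=ld('s11');T=ld('t11')
m=tri(ray(S,(379.2,128.4)),ray(T,(159,101.3)));print('mouth',m)
def bulb(f):
    hsv=cv2.cvtColor(f['img'],cv2.COLOR_RGB2HSV);m=cv2.inRange(hsv,(0,170,50),(12,255,255))
    q=np.zeros_like(m);q[150:186,345:400]=m[150:186,345:400]
    c=max(cv2.findContours(q,0,1)[0],key=cv2.contourArea);c=np.array([p for p in c if 152<p[0,1]<180 and (p[0,0]<366 or p[0,0]>380)])
    e=cv2.fitEllipse(c);print(e);return e[0]
b=bulb(S);o=ray(S,b);print(onz(o,.1385))
B=onz(o,.1385)
# expected projected angle if vertical
print('mouth at z .236 from scene',onz(ray(S,(379.2,128.4)),.236),'from top',onz(ray(T,(159,101.3)),.236))
print('seat centre est .604 .195')
"
```

```text
mouth (array([0.60464315, 0.19181129, 0.23149442]), np.float64(0.0011430359681385955))
((368.7408752441406, 173.0486602783203), (15.791183471679688, 29.413362503051758), 114.67963409423828)
[0.61576166 0.16261357 0.1385    ]
mouth at z .236 from scene [0.60859859 0.18535532 0.236     ] from top [0.60288136 0.19027253 0.236     ]
seat centre est .604 .195
```

Call:
{"name": "drive_tool", "arguments": {"commands": [[0, 40, 0, 0, 75], [0, 75, 0, 0, 75], [0, 110, 0, 0, 75], [0, 110, 0, 0, 75], [0, 110, 0, 0, 75], [0, 110, 0, 0, 75]]}}

```text
t: 13.1
eef_pos: [0.6036, 0.0853, 0.314]
tcp_rot: [-180.0, 0.0, 90.1]
force: [0.4, -0.3, 0.0]
opening: 0.0752
```

```bash
python3 -c "
from h import *
snap('wrist','w12')"
```

```text
13.1 [0.60359297 0.08531706 0.31401138] [-1.79994046e+02  1.40421958e-02  9.01117612e+01] 1.7078765594517564 [ 0.37952797 -0.34725804  0.00587618] 0.07518755237719117
```

Call:
{"name": "drive_tool", "arguments": {"commands": [[0, 40, 0, 0, 75], [0, 70, 0, 0, 75], [0, 70, 0, 0, 75], [0, 70, 0, 0, 75], [0, 70, 0, 0, 75]]}}

```text
t: 13.57
eef_pos: [0.6039, 0.1536, 0.314]
tcp_rot: [-180.0, 0.0, 90.0]
force: [0.4, 0.1, -0.5]
opening: 0.0749
```

```bash
python3 -c "
from h import *
snap('wrist','w13')
cv2.imwrite('pics/v13.png',np.hstack([cv2.imread('pics/w12.png')[0:344,60:450],cv2.imread('pics/w13.png')[0:344,60:450]]))"
```

```text
13.5667 [0.60390585 0.15358887 0.31397516] [-1.79993050e+02  2.36344342e-02  8.99664476e+01] 0.8300809317775552 [ 0.41005298  0.12019553 -0.49086204] 0.07494863469882643
```

View pics/v13.png

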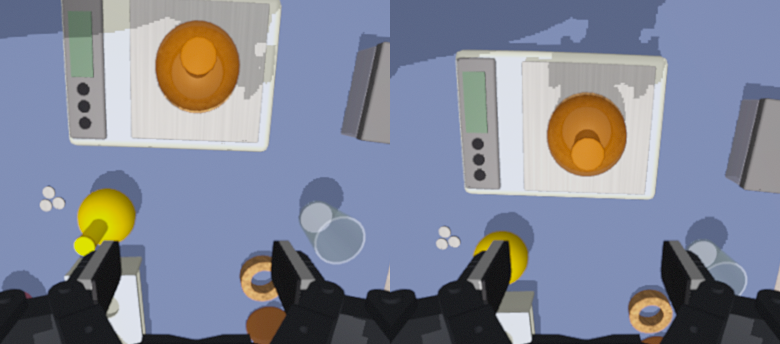

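```bash
python3 -c "
from h import *
f=ld('w12');g=ld('w13')
def mouth(f,u,v):
    im=f['img'].copy(); m=np.zeros((386,514),np.uint8)
    cv2.floodFill(im,m,(u,v),0,(9,)*3,(9,)*3,4|cv2.FLOODFILL_FIXED_RANGE|(255<<8)|cv2.FLOODFILL_MASK_ONLY)
    c=max(cv2.findContours(m[1:-1,1:-1],0,1)[0],key=cv2.contourArea);e=cv2.fitEllipse(c);print(cv2.boundingRect(c),e);return e[0]
def bulb(f,u,v):
    m=cv2.inRange(cv2.cvtColor(f['img'],cv2.COLOR_RGB2HSV),(0,150,50),(22,255,255));q=np.zeros_like(m);w=55
    a=max(v-w,0);q[a:v+w,u-w:u+w]=m[a:v+w,u-w:u+w]
    c=max(cv2.findContours(q,0,1)[0],key=cv2.contourArea);e=cv2.fitEllipse(cv2.convexHull(c));print(cv2.boundingRect(c),e);return e[0]
M=tri(ray(f,mouth(f,258,57)),ray(g,mouth(g,257,155)));B=tri(ray(f,bulb(f,257,66)),ray(g,bulb(g,257,135)))
print(M,B);d=M[0]-B[0];print(d,np.degrees(np.arctan2(np.hypot(d[0],d[1]),d[2])))
"
```

```text
(243, 39, 29, 35) ((257.0358581542969, 56.97864532470703), (26.524208068847656, 33.14651107788086), 1.583214282989502)
(242, 139, 26, 31) ((255.22683715820312, 154.03265380859375), (24.406835556030273, 30.4718074798584), 175.98133850097656)
(216, 21, 83, 90) ((256.94012451171875, 65.76280975341797), (82.7264175415039, 89.88160705566406), 1.8815429210662842)
(218, 94, 78, 81) ((256.41558837890625, 134.2458038330078), (78.23695373535156, 81.2685775756836), 0.30732011795043945)
(array([0.60397636, 0.19059067, 0.23042229]), np.float64(0.0007225035306294591)) (array([0.60473845, 0.19544276, 0.13354344]), np.float64(8.820867113502599e-05))
[-0.00076209 -0.00485209  0.09687885] 2.902300282776378
```

```bash
python3 -c "
from h import *
print(env.observe()['dq'])
print(workorder.job_done())"
```

```text
[-0.39162074 -0.194397    0.11034981  0.09735515  0.09363987  0.1086119 ]
the job is handed in; nothing more can be done
None
```

The large amber flask is now standing in the cork ring on the balance pan, and I handed the job in at about 13.6 s of the 43 s allowed. I gripped it by the neck, lifted it clear of the rack and lowered it in 0.5–1 mm steps. I let go only once the ring was carrying it, with the force up from about −3 N hanging to about +7 N. At that moment its lowest point worked out at 96 mm, the seated height.

**Last checks:**
- **Position:** two wrist views put the bulb centre at x 0.605, y 0.195. The ring centre was measured at 0.604, 0.195.
- **Upright:** the measured lean was at most about 3°. That is probably too high, because the mouth outline ran slightly onto the neck.
- **Rest of the scene:** the medium and small flasks were still standing in the rack, and the gripper was well clear of the flask.

**Disagreements:** heights from the cameras came out a few millimetres low. The ring rim measured 99–104 mm against the stated 108 mm, and the seated bulb centre measured 133.5 mm against an expected 138.5 mm. I therefore set the final height by contact force, which agreed with the stated dimensions.

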